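# Close a plaster mould in a ratchet clamp and hold it shut

## Robot

A 6-joint arm with a two-finger parallel gripper is mounted at the origin on a cart in front of the work surface, level with it; the furniture and walls round the work are solid. World frame = base frame: x ahead of the robot, y to its left, z up, the work surface at z = 0. Lengths are in m, angles in rad, forces in N, time in s.
With the tool pointing down it reaches from about 0.425 to 0.925 m from the base axis. Payload 12.5 kg.
Tool frame: the origin (TCP) lies on the centre line of the jaws, within the pads' length; the fingertips stand 8 mm ahead of it and the grasp point (between the pads) lies 11 mm behind it (tcp_to_tips is the distance from the TCP to the fingertips, in m); z points along the fingers, y is the line along which they close (so a half turn about z gives the same grasp; the last joint's range is limited). The gripper opens to 85 mm and grips with 20 to 120 N. Pads are 22 mm wide; open, the fingers measure 114 mm over their backs; the gripper's body (76 mm by 85 mm) begins 54 mm behind the grasp point. The pads swing forward as they close: fully open they stand 13 mm farther back than shut.
Start: joints at [-0.106, 0.491, 1.559, -0, 1.092, -0.106], TCP at [0.625, 0, 0.239] pointing down, gripper open.
Joint ranges: [-3.1, 3.1], [-0.84, 2.19], [0.05, 2.79], [-1.13, 4.28], [0.06, 2.93], [-2.69, 2.69]. Speed limits (rad/s): [2.22, 2.22, 2.79, 3.14, 3.14, 3.14].

## Interface

Orientations are given as a rotation vector (axis times angle).
In Python, from plant import state, camera, hand_in, tcp_to_tips gives the robot as it stands. The module is installed in compiled form; this text tells all that it offers.
- The arm moves only by the tool jog_arm, never from a script. Its arguments are lists of equal length, an entry for each row: "dp": the shift along the tool's x, y, z in m, a list of three; "rot": the turn, a rotation vector about the tool's x, y, z in degrees, a list of three; "grip": the finger opening in m, from 0 to 0.0854. In form: {"dp": [[tx, ty, tz], ...], "rot": [[ax, ay, az], ...], "grip": [grip, ...]}. A call has 1 to 10 rows; each row shifts and turns the commanded pose from where the row before left it, along the tool's axes as they then stand; what a row does not reach is not made up. A row lasts 1/8 s, in which the tool goes at most 62.5 mm and 10.7 degrees, less where a joint would pass 70% of its speed; a pose out of reach is approached as far as the arm can. A call with a gripper value outside its range is refused whole. The fingers move at their own pace and stop on an object; "grip_force" is the grip in N (left out, the last holds). Time passes only in rows, so rows that do not move let the fingers close. It gives the time, the measured TCP pose, the force, the opening and the grip force at its end, in the units of the state.
- state(): the state, without advancing time (a new reading comes with each control period).
- camera(name): name is "scene" or "side" or "wrist"; returns a dict with "pixels" (420x560x3 uint8, blue, green, red), "mtx" (3x3 intrinsics, pixels), "k1" (the pictures are not rectified: a ray, as slopes to the right and down, at radius r is drawn at 1 + k1 r^2 times it, then the intrinsics apply), "camera_from_world" (4x4, takes a point from world to camera coordinates). Camera axes: x right, y down, z forward; pixel columns grow to the right and rows downward; lengths in m; the calibration is good to about 2 mm. A picture is of the moment at which its call begins. There is no depth.
- hand_in(): hands the job in; it is judged then, once.
The state is a dict: "clock": time; "qpos": joint angles; "qvel": joint speeds; "joint_torque": joint torques, N m; "tool_pos": TCP position; "tool_rot": TCP orientation; "ft_force": force on the tool from outside, world axes, zero at the start; "moment": the same for the moment, N m; "finger_gap": finger opening in m; "grasp_force": force on a finger pad.
Only numpy, scipy, OpenCV 4.12 (cv2) and the standard library are available. Lean on these libraries where they do the work, as an engineer would, in place of code of your own. Each camera call takes 0.05 s, during which the arm holds its last target. There are 200 camera calls.

## Task

Stand the loose plaster mould half upright between the clamp's guide rails, its pour-hole face towards the fixed half, and let go of it. Then squeeze and release the clamp's two upright grips with the gripper, pumping the jaw forward until it has pushed the two halves shut, and keep squeezing until the sprung pad is pressed about half way in, never so hard that it bottoms out and cracks the plaster. Finish while still holding the grips squeezed, with the mould shut under the pad, and leave the other things on the table alone.

Things in the scene. Friction and masses are not known exactly. Their poses are not given: they have to be found in the camera images.
- clamp: Ratchet clamp on a plywood base 340 x 100 x 12 mm. Origin: centre of the base's underside, on the table. x runs along the clamp from the grey squeeze head (centre x = -105 mm, tops 96 mm above the table) to the fixed half; z up. Two guide rails along x, 10 mm high on the base, x = -40 to +165 mm, 64 mm apart inside, centred on y = 0. The mould halves stand on the base top, at z = 12 mm.
- jaw (a joint): Advance of the toothed bar and jaw towards the fixed half, m; 0 home, at most 0.082. A ratchet (teeth 5.5 mm apart) lets it go forward only; each full squeeze and full release of the grips advances it 5.5 mm (one tooth), now and then 11 mm. On a release under load it can slip back up to 5.5 mm.
- pad_spring (a joint): How far the round pad (36 mm across) is pressed into the jaw, m: 0 free, 0.024 bottomed out. The spring gives 1 N per mm (1000 N/m), so the pressing force on the mould is 1000 times this value.
- pad_face (a point): Centre of the pad's rubber face, 57 mm above the table; faces the fixed half. With the jaw home it is at x = -10 mm in the clamp's frame; it moves with jaw minus pad_spring.
- rear_lever (a joint): Swing of the rear grip (the one farther from the mould), rad: 0 open, 0.165 fully squeezed. The front grip mirrors it. Springs push them open: about 2 to 4 N at each grip with the jaw running free, about 8 N each with 12 N on the mould.
- rear_grip: Rear upright grip, black rubber, 10 mm thick along the clamp, 26 mm wide across it, from about 105 to 157 mm above the table. Origin at its pivot, 12 mm above the table.
- front_grip: Front upright grip, like the rear one, mirrored about the head's centre. Origin at its pivot, 12 mm above the table.
- rear_grip_mid (a point): Middle of the rear grip, 135 mm above the table. Over their outer faces the two grips measure 62 mm here (66 mm at the tops) when open and 22 mm when fully squeezed. They close along the clamp's x axis, evenly about the head's centre.
- front_grip_mid (a point): Middle of the front grip, 135 mm above the table.
- fixed_half: Fixed half of the plaster mould with its steel stop, bolted to the clamp base; its place along the clamp varies. Origin: bottom centre of its flat mating face, 12 mm above the table; it reaches 40 mm along +x (away from the jaw), 56 mm along y, 80 mm up z. The mating face looks along -x, to the jaw; half a pour hole (20 mm wide, 11 deep, 22 down) is cut in its top.
- fixed_face (a point): Centre of the fixed half's mating face, 40 mm above the half's underside.
- loose_half: Loose half of the mould, the same block: 40 mm thick (x), 56 wide (y), 80 high (z), about 0.3 kg, standing left of the clamp. Origin: bottom centre of its flat mating face, which looks along -x and has half a pour hole in its top; the block lies on the +x side. Grip it across its 56 mm width. Shut, its x axis points against the fixed half's and the two faces touch.
- loose_face (a point): Centre of the loose half's mating face, 40 mm above its underside.
- loose_top (a point): Centre of the top of the loose half, 80 mm above its underside.
- pad: The jaw's round pad with its rubber face; it presses on the back of the loose half.
- test_tile_3: Bystander: cream glaze test tile, 40 x 55 x 9 mm.
- wood_rib: Bystander: wooden kidney rib, 50 x 93 x 6 mm.
- brush_round: Bystander: thin round brush, 205 mm long, near the table's front edge.
- clay_block: Bystander: block of grey-brown clay, 89 x 62 x 56 mm.

How it is judged:
On the way, in this order (a step that is already met when the one before it is completed fails the run):
1. the loose half stands upright between the rails, pour-hole face towards the fixed half, between pad and fixed half, and the fingers are off it (x of loose_face in the frame of fixed_half between -0.06 and 0.003 m and x of loose_top in the frame of fixed_half below -0.016 m and y of loose_face in the frame of fixed_half between -0.008 and 0.008 m and angle between loose_half's own z axis and vertical below 0.06 rad and height (world z) of loose_half below 0.016 m and contact force between the fingers and loose_half below 0.2 N), for 0.2 s.
2. the pad, pumped forward, presses the halves shut (contact force between pad and loose_half above 4 N and value of joint jaw above 0.02 m and x of loose_face in the frame of fixed_half above -0.004 m), for 0.1 s.
At the end, for the whole second after the job is handed in: Halves shut (faces within 3 mm, sideways 8 mm, parallel within 0.06 rad), upright on the base; pad presses the loose half with 6 to 19 N (in about 6 to 19 mm); fingers still squeeze the grips (lever past 0.02 rad, over 1.5 N) and are off the loose half (x of loose_face in the frame of fixed_half between -0.003 and 0.002 m and x of loose_top in the frame of fixed_half below -0.016 m and y of loose_face in the frame of fixed_half between -0.008 and 0.008 m and angle between the x axis of loose_half and the x axis of fixed_half, either way round below 0.06 rad and angle between loose_half's own z axis and vertical below 0.05 rad and height (world z) of loose_half below 0.015 m and contact force between pad and loose_half between 6 and 19 N and value of joint rear_lever above 0.02 rad and (contact force between the fingers and rear_grip above 1.5 N or contact force between the fingers and front_grip above 1.5 N) and contact force between the fingers and loose_half below 0.2 N and linear speed of loose_half below 0.01 m/s); the arm keeps its last pose, push and grip.
It fails at once if the pad bottoms out and the plaster cracks: more than 23.5 N (contact force between pad and loose_half above 23.5 N).
It fails at once if a bystander is moved more than 30 mm (distance of any of clay_block, test_tile_3, wood_rib, brush_round from where it was at the start of the episode above 0.03 m).
It also fails if it takes over 64 s, if anything falls off the work surface, if the arm or the gripper's body presses on something with over 40 N, if the wrist force passes 120 N, or if a joint passes its speed limit or range.

## Working session

There is one attempt and no reset: what is moved stays moved. The work goes in short steps, Python scripts to look and compute and a tool call to move; the robot and the scene stay as the last step left them, time stands still between calls to the robot, and variables do not carry over. Pictures are saved under pics/ and viewed, at most 10 in all, crops included, and the job is handed in when it is done.

Besides the shell and the picture viewer there is one more tool, called after "Call:" as name(argument=value, ...) on one line, values as JSON. jog_arm: Moves the arm, as the interface text tells. Its arguments: {"type":"object","properties":{"dp":{"type":"array"},"rot":{"type":"array"},"grip":{"type":"array"},"grip_force":{"type":"number"}},"required":["dp","rot","grip"]}

```bash
mkdir -p pics; cat > h.py <<'E'
import numpy as np, cv2
from plant import state, camera
def grab(n, f=None):
    c=camera(n)
    if f: cv2.imwrite('pics/'+f,c['pixels'])
    np.savez('pics/'+n+'.npz',**c)
    return c
def load(n): return dict(np.load('pics/'+n+'.npz'))
def ray(c,uv):
    K=np.array(c['mtx']); k=float(c['k1']); T=np.array(c['camera_from_world'])
    d=cv2.undistortPoints(np.array([[uv]],float),K,np.array([k,0,0,0,0.]))[0,0]
    R=T[:3,:3]; return -R.T@T[:3,3], R.T@np.array([d[0],d[1],1])
def onz(c,uv,z):
    o,d=ray(c,uv); return o+d*(z-o[2])/d[2]
def proj(c,P):
    T=np.array(c['camera_from_world']); P=np.atleast_2d(P)
    return cv2.projectPoints(P.astype(float),cv2.Rodrigues(T[:3,:3])[0],T[:3,3],np.array(c['mtx']),np.array([float(c['k1']),0,0,0,0.]))[0][:,0]
E
python3 - <<'E'
from h import *
import numpy as np
np.set_printoptions(precision=4,suppress=True)
for n in ('scene','side','wrist'):
    c=grab(n,n+'0.png'); o,d=ray(c,(280,210)); print(n,o,d)
s=state(); print(s)
from plant import tcp_to_tips; print(tcp_to_tips)
a=[cv2.imread(f'pics/{n}0.png') for n in ('scene','side')]
E
```

```text
scene [-0.2262  0.7262  0.6341] [ 0.6888 -0.5397 -0.4845]
side [0.5292 1.0249 0.6252] [-0.0086 -0.8664 -0.4994]
wrist [0.6253 0.0831 0.3726] [-0.0044 -0.3371 -0.9416]
{'clock': 0.15, 'qpos': array([-0.1056,  0.4914,  1.5593, -0.    ,  1.0917, -0.1056]), 'qvel': array([-0.0002, -0.0028, -0.0024,  0.0001,  0.0017,  0.0009]), 'joint_torque': array([  0.0022, -61.871 , -26.1691,  -0.0001,   0.0032,   0.0001]), 'tool_pos': array([0.6248, 0.    , 0.2389]), 'tool_rot': array([-2.2209, -2.221 ,  0.0009]), 'ft_force': array([-0.1352,  0.4149, -0.372 ]), 'moment': array([ 0.0397,  0.0377, -0.0366]), 'grasp_force': 0.0, 'finger_gap': 0.08573288453115027}
0.008
```

View pics/scene0.png

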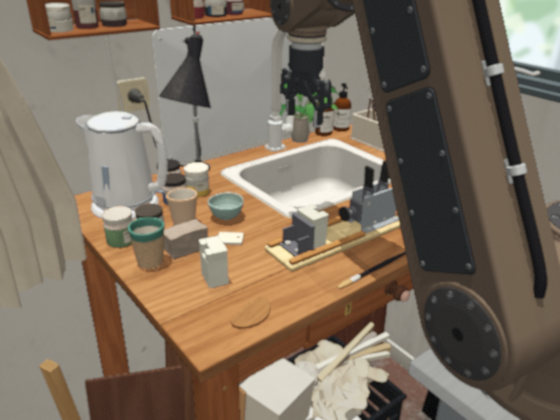

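View pics/side0.png

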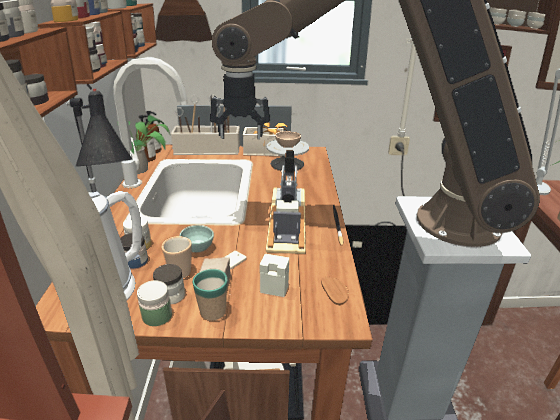

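Scene: the loose half is at about (212,262), the fixed half at (310,225) with its stop to the left, and the grips at about (375,190). In the side view the loose half is at (275,275) and the clamp runs away from the camera around (287,215). Next, enlarged crops.

```bash
python3 - <<'E'
from h import *
a=cv2.imread('pics/side0.png')[140:310,225:365]; b=cv2.imread('pics/scene0.png')[160:300,180:420]
A=cv2.resize(a,None,fx=3.5,fy=3.5,interpolation=cv2.INTER_CUBIC)
cv2.imwrite('pics/c1.png',A)
cv2.imwrite('pics/c2.png',cv2.resize(b,None,fx=3.3,fy=3.3,interpolation=cv2.INTER_CUBIC))
E
```

```text
(no output)
```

View pics/c1.png

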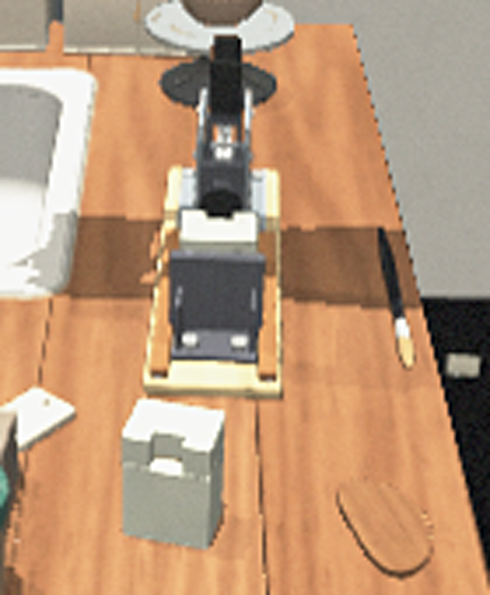

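View pics/c2.png

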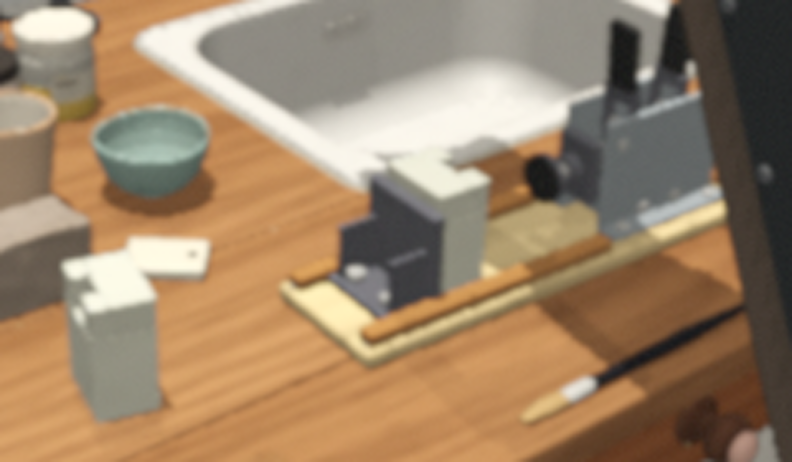

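View pics/wrist0.png

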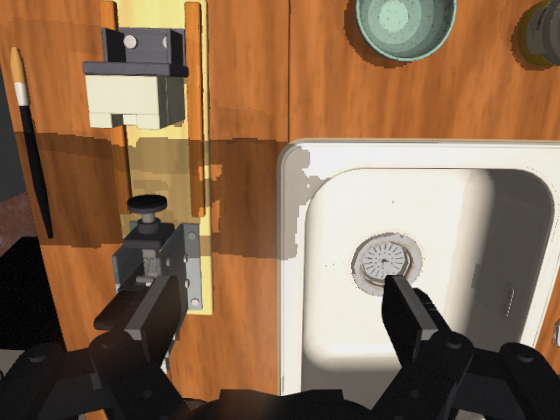

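The crops and wrist view show the loose half's notch facing the side camera (+y), which is already the right way round. The clamp's x axis runs along +y: in the wrist view the fixed half is at (135,100), the pad at (147,205), and the base's right edge runs from (208,0) to (211,313).

```bash
python3 - <<'E'
from h import *
np.set_printoptions(precision=4,suppress=True)
w=load('wrist'); s=load('side'); c=load('scene')
print('wrist base edge',onz(w,(208,5),.012),onz(w,(211,313),.012))
print('pad', onz(w,(147,200),.075), 'fixed top corners',onz(w,(90,125),.092),onz(w,(160,128),.092))
u=lambda x,y:(225+x/3.5,140+y/3.5)
for p in [(133,400),(225,410),(124,460),(220,465)]: print('loose top side',onz(s,u(*p),.08))
for p in [(122,530),(212,547)]: print('loose bot side',onz(s,u(*p),0))
for p in [(145,388),(280,392),(168,170),(278,170)]: print('base side',onz(s,u(*p),.012))
v=lambda x,y:(180+x/3.3,160+y/3.3)
for p in [(62,262),(118,250),(155,285),(92,312)]: print('loose top scene',onz(c,v(*p),.08))
E
```

```text
wrist base edge [0.5585 0.1518 0.012 ] [ 0.5409 -0.1767  0.012 ]
pad [ 0.5068 -0.0141  0.075 ] fixed top corners [0.4752 0.0533 0.092 ] [0.5308 0.0503 0.092 ]
loose top side [0.5569 0.2739 0.08  ]
loose top side [0.4996 0.283  0.08  ]
loose top side [0.5601 0.3342 0.08  ]
loose top side [0.5035 0.3376 0.08  ]
loose bot side [0.5632 0.3045 0.    ]
loose bot side [0.5061 0.3195 0.    ]
base side [0.5523 0.1655 0.012 ]
base side [0.4564 0.1681 0.012 ]
base side [ 0.5408 -0.1748  0.012 ]
base side [ 0.4406 -0.1783  0.012 ]
loose top scene [0.5613 0.3095 0.08  ]
loose top scene [0.5532 0.2759 0.08  ]
loose top scene [0.5076 0.2789 0.08  ]
loose top scene [0.505  0.3225 0.08  ]
```

Call:
jog_arm(dp=[[0.05,-0.025,-0.03],[0.05,-0.025,-0.03],[0.05,-0.02,-0.02],[0.05,-0.02,-0.01],[0.05,0,-0.01],[0,0,0],[0,0,0]], rot=[[0,0,0],[0,0,0],[0,0,0],[0,0,0],[0,0,0],[0,0,0],[0,0,0]], grip=[0.085,0.085,0.085,0.085,0.085,0.085,0.085])

```text
clock: 1.02
tool_pos: [0.5356, 0.2484, 0.338]
tool_rot: [-2.221, -2.222, 0.001]
ft_force: [-0.9, 0.2, -0.4]
finger_gap: 0.0849
grasp_force: 0.0
```

```bash
python3 - <<'E'
from h import *
w=grab('wrist','wrist1.png')
E
```

```text
(no output)
```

View pics/wrist1.png

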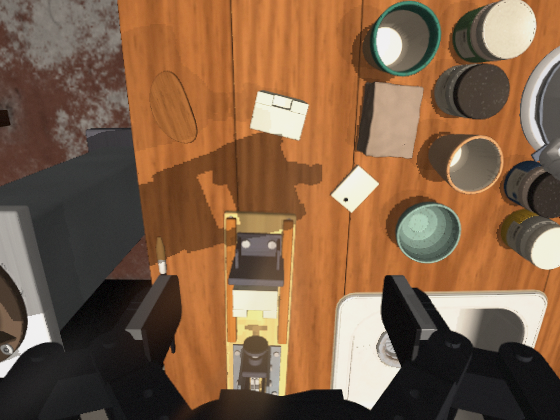

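The wrist view is from nearly overhead: loose half around (279,115) with its notch at the top edge (+y), fixed half top at (255,302), base edges from (226,214) to (295,220).

```bash
python3 - <<'E'
from h import *
np.set_printoptions(precision=4,suppress=True)
w=load('wrist'); im=w['pixels']; hsv=cv2.cvtColor(im,cv2.COLOR_BGR2HSV)
m=((hsv[...,1]<75)&(hsv[...,2]>150)).astype(np.uint8)
def comp(x0,y0,x1,y1,m,z,name):
    r=np.zeros_like(m); r[y0:y1,x0:x1]=m[y0:y1,x0:x1]
    c=max(cv2.findContours(r,0,2)[0],key=cv2.contourArea)[:,0].astype(float)
    P=np.array([onz(w,p,z)[:2] for p in c])
    R=cv2.minAreaRect((P*1000).astype(np.float32)); print(name,len(c),R); print(cv2.boxPoints(R)/1000)
comp(235,80,325,150,m,.08,'loose')
comp(225,280,290,330,m,.092,'fixed')
# base edges: yellow
y=((hsv[...,0]>18)&(hsv[...,0]<35)&(hsv[...,1]>60)&(hsv[...,2]>70)).astype(np.uint8)
comp(215,205,305,300,y,.012,'base')
for yy in range(225,400,25):
    xs=np.where(y[yy,215:305])[0]+215
    if len(xs): print(yy,xs.min(),xs.max(),onz(w,(xs.min()-.5,yy),.012)[:2],onz(w,(xs.max()+.5,yy),.012)[:2])
print(im[228,255:262],hsv[290:312:2,255].tolist(), hsv[312:335:2,250].tolist())
cv2.imwrite('pics/w1c.png',cv2.resize(im[200:400,200:320],None,fx=3,fy=3))
E
```

```text
loose 90 ((532.9122924804688, 297.9377136230469), (40.39502716064453, 55.41695022583008), 76.18316650390625)
[[0.5012 0.2849]
 [0.555  0.2717]
 [0.5646 0.3109]
 [0.5108 0.3242]]
fixed 22 ((502.9431457519531, 71.34839630126953), (40.3043327331543, 54.24722671508789), 87.25996398925781)
[[0.4749 0.0525]
 [0.5291 0.0499]
 [0.531  0.0902]
 [0.4768 0.0928]]
base 88 ((476.6384582519531, 151.79449462890625), (23.19969940185547, 38.81205368041992), 76.93963623046875)
[[0.4551 0.1449]
 [0.4929 0.1361]
 [0.4982 0.1587]
 [0.4604 0.1675]]
225 224 294 [0.4559 0.1445] [0.554  0.1446]
250 292 293 [0.5502 0.1064] [0.5531 0.1064]
275 291 291 [0.5492 0.0662] [0.5506 0.0662]
300 277 290 [0.5286 0.0236] [0.5495 0.0236]
325 226 288 [ 0.4496 -0.0221] [ 0.5469 -0.0217]
350 227 287 [ 0.4485 -0.0704] [ 0.5456 -0.0699]
375 228 285 [ 0.4472 -0.1222] [ 0.5427 -0.1216]
[[ 90 145 181]
 [ 92 148 182]
 [ 93 149 184]
 [ 94 149 183]
 [ 93 149 182]
 [ 93 149 182]
 [ 91 147 181]] [[20, 58, 163], [25, 28, 238], [27, 28, 238], [27, 28, 237], [26, 29, 237], [27, 29, 237], [26, 31, 237], [26, 31, 237], [25, 32, 238], [27, 30, 237], [27, 79, 224]] [[28, 90, 239], [28, 91, 238], [28, 91, 238], [28, 91, 238], [25, 101, 238], [25, 104, 238], [22, 111, 223], [18, 119, 176], [18, 120, 174], [21, 114, 219], [25, 103, 238], [25, 103, 237]]
```

View pics/w1c.png

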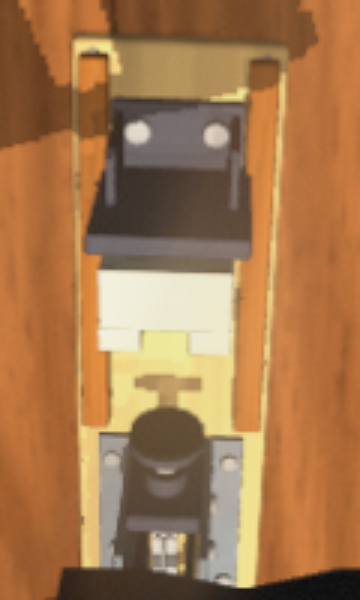

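Call:
jog_arm(dp=[[0.025,-0.0015,0.03],[0.0245,-0.0012,0.04],[0,0,0.05],[0,0,0.05],[0,0,0.05],[0,0,0.04],[0,0,0.03],[0,0,0],[0,0,0]], rot=[[0,0,7],[0,0,6.8],[0,0,0],[0,0,0],[0,0,0],[0,0,0],[0,0,0],[0,0,0],[0,0,0]], grip=[0.085,0.085,0.085,0.085,0.085,0.085,0.085,0.085,0.085], grip_force=40)

```text
clock: 2.2
tool_pos: [0.5368, 0.2976, 0.0495]
tool_rot: [2.473, 1.937, 0.002]
ft_force: [0.1, -0.2, 0.6]
finger_gap: 0.085
grasp_force: 0.0
```

```bash
python3 - <<'E'
from h import *
np.set_printoptions(precision=4,suppress=True)
w=grab('wrist'); grab('scene')
s=state(); print(s['tool_pos'],s['tool_rot'],s['finger_gap'])
from scipy.spatial.transform import Rotation as R
print(R.from_rotvec(s['tool_rot']).as_matrix())
E
```

```text
[0.5368 0.2979 0.0499] [2.4722 1.9375 0.0035] 0.08512479292214833
[[ 0.239   0.971   0.0021]
 [ 0.971  -0.239   0.0008]
 [ 0.0013  0.0019 -1.    ]]
```

Call:
jog_arm(dp=[[0,-0.004,0],[0,0,0],[0,0,0],[0,0,0],[0,0,0],[0,0,0],[0,0,0]], rot=[[0,0,0],[0,0,0],[0,0,0],[0,0,0],[0,0,0],[0,0,0],[0,0,0]], grip=[0.085,0.085,0.05,0.05,0.05,0.05,0.05], grip_force=40)

```text
clock: 3.18
tool_pos: [0.5324, 0.299, 0.0487]
tool_rot: [2.472, 1.938, 0.001]
ft_force: [-0.3, 0.4, 5.4]
finger_gap: 0.0555
grasp_force: 43.0
```

Call:
jog_arm(dp=[[0,0,-0.03],[0,0,-0.05],[0,0,-0.045],[-0.045,-0.004,0],[-0.055,-0.005,0],[-0.06,-0.005,0],[-0.06,-0.005,0],[-0.054,0,0],[0,0,0],[0,0,0]], rot=[[0,0,0],[0,0,-6],[0,0,-5.2],[0,0,0],[0,0,0],[0,0,0],[0,0,0],[0,0,0],[0,0,0],[0,0,0]], grip=[0.05,0.05,0.05,0.05,0.05,0.05,0.05,0.05,0.05,0.05])

```text
clock: 4.42
tool_pos: [0.5006, 0.0262, 0.1731]
tool_rot: [-2.272, -2.169, 0.001]
ft_force: [0.7, 0.5, -3.3]
finger_gap: 0.0557
grasp_force: 44.7
```

```bash
python3 - <<'E'
from h import *
np.set_printoptions(precision=4,suppress=True)
from scipy.spatial.transform import Rotation as R
w=grab('wrist','w2.png'); s=state(); print(s['tool_pos'],s['finger_gap'])
M=R.from_rotvec(s['tool_rot']).as_matrix(); print(M)
print(M.T@(np.array([.5007,.0263,s['tool_pos'][2]])-s['tool_pos']))
E
```

```text
[0.5006 0.0268 0.1731] 0.055670944075281385
[[ 0.0449  0.999  -0.0007]
 [ 0.999  -0.0449  0.0002]
 [ 0.0002 -0.0007 -1.    ]]
[-0.0005  0.0002 -0.    ]
```

View pics/w2.png

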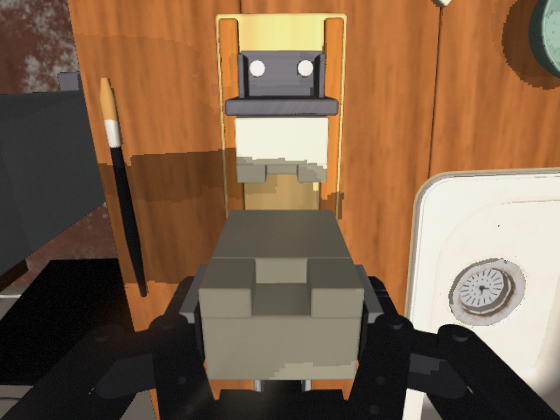

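The wrist view shows the held block centred at column 281, in line with the fixed half (columns 236–327, near edge around row 181).

```bash
python3 - <<'E'
from h import *
np.set_printoptions(precision=4,suppress=True)
w=load('wrist')
for p in [(237,181),(327,181)]: print('fixed face',onz(w,p,.092))
for p in [(227,210),(337,210)]: print('held bottom',onz(w,p,.124))
for p in [(205,259),(357,259)]: print('held top',onz(w,p,.204))
for p in [(220,160),(340,160)]: print('base',onz(w,p,.012))
E
```

```text
fixed face [0.4746 0.0526 0.092 ]
fixed face [0.5303 0.05   0.092 ]
held bottom [0.4723 0.0451 0.124 ]
held bottom [0.5318 0.0424 0.124 ]
held top [0.4778 0.0568 0.204 ]
held top [0.5265 0.0546 0.204 ]
base [0.4507 0.0504 0.012 ]
base [0.5507 0.0457 0.012 ]
```

```bash
python3 - <<'E'
from h import *
np.set_printoptions(precision=1,suppress=True)
w=load('wrist'); a=np.array([.045,.999,0]);b=np.array([.999,-.045,0])
for zb in (.124,.13):
  f=np.array([.5007,.0437,zb])
  P=[f+b*.028*s+np.array([0,0,h])-a*t for t in (0,.04) for h in (0,.058,.08) for s in (-1,1)]
  print(proj(w,P).tolist())
im=w['pixels']; print(im[200:400:6,215].mean(1)); print(im[200:400:6,281].mean(1)); print(im[200:400:6,335].mean(1))
E
```

```text
[[227.82847653732628, 210.26311197973135], [331.2289049124158, 210.11756945740305], [206.9048673133771, 260.49328285353283], [350.6290468981282, 260.35668583474825], [194.08927622732028, 291.43668284798235], [362.52089370591773, 291.3310772881239], [231.39898233124768, 275.2619654491306], [328.12072674763067, 275.1763857532948], [213.8966010660738, 343.5443329754962], [344.40770911581336, 343.5130505386193], [203.76344410018788, 383.37898361940984], [353.84082464497374, 383.40636617601535]]
[[226.2188260584009, 214.114906951204], [332.7207553594475, 213.9684199309788], [203.7897932582868, 268.0019259632026], [353.51887698549285, 267.8709274497935], [189.8158673213987, 301.78625857391455], [366.48807616418173, 301.69589073019426], [230.0106607377438, 280.6557151174736], [329.41238493286073, 280.5724857928099], [211.3923308126667, 353.36709399025654], [346.7387040623595, 353.3482999232524], [200.48428984876233, 396.3219827048938], [356.8940915040544, 396.3731944735506]]
[ 66.7  66.   65.7  62.   62.3  64.3  65.7  65.7  75.   80.   77.7  78.3
  77.7  78.   78.7 125.3 129.7 130.7 131.  131.3 129.3 131.3 130.3 129.7
 129.7 129.3 129.7 128.3 126.  124.3  96.7  95.  100.7 108. ]
[145.7 145.3  87.7  87.   86.   87.3  86.7  85.3  84.   83.7 128.  130.
 129.3 131.3  81.   85.7  86.7  86.   86.7  90.3 130.  130.7 130.  130.7
 131.  130.  130.7 131.3 143.  147.   43.   25.3  22.   22. ]
[ 81.   79.   81.   89.7  82.3  80.7  81.   78.7  78.3  79.7  77.   75.7
  75.7  76.   78.  127.7 131.7 131.3 131.3 131.  131.7 132.3 132.3 133.7
 133.  132.3 132.  131.7 148.3 150.  106.  108.   17.7  18.3]
```

Call:
jog_arm(dp=[[0,0,0.03],[0,0,0.03],[0,0,0.025],[0,0,0.015],[0,0,0.007],[0,0,0.003],[0,0,0.002],[0,0,0]], rot=[[0,0,0],[0,0,0],[0,0,0],[0,0,0],[0,0,0],[0,0,0],[0,0,0],[0,0,0]], grip=[0.05,0.05,0.05,0.05,0.05,0.05,0.05,0.05])

```text
clock: 5.48
tool_pos: [0.501, 0.0261, 0.0618]
tool_rot: [2.271, 2.17, 0.001]
ft_force: [0.8, -0.1, -3.2]
finger_gap: 0.0556
grasp_force: 44.5
```

Call:
jog_arm(dp=[[0.002,0,0.001],[0.002,0,0.0005],[0.001,0,0],[0.001,0,0],[0,0,0]], rot=[[0,0,0],[0,0,0],[0,0,0],[0,0,0],[0,0,0]], grip=[0.05,0.05,0.05,0.05,0.05])

```text
clock: 6.1
tool_pos: [0.5017, 0.0316, 0.0607]
tool_rot: [2.269, 2.17, 0.001]
ft_force: [0.1, -6.4, 6.0]
finger_gap: 0.0554
grasp_force: 45.5
```

Call:
jog_arm(dp=[[0,0,0],[0,0,0],[0,0,0],[0,0,-0.02],[0,0,-0.05],[0,0,-0.05],[0,0,-0.05],[0,0,0],[0,0,0]], rot=[[0,0,0],[0,0,0],[0,0,0],[0,0,0],[0,0,0],[0,0,0],[0,0,0],[0,0,0],[0,0,0]], grip=[0.07,0.08,0.08,0.08,0.08,0.08,0.08,0.08,0.08])

```text
clock: 7.22
tool_pos: [0.5006, 0.0322, 0.2293]
tool_rot: [-2.271, -2.17, 0.001]
ft_force: [-0.5, 0.2, -1.2]
finger_gap: 0.0803
grasp_force: 0.0
```

```bash
python3 - <<'E'
from h import *
w=grab('wrist','w3.png'); s=grab('side'); 
a=cv2.resize(s['pixels'][140:260,225:365],None,fx=3.5,fy=3.5)
im=cv2.resize(w['pixels'],None,fx=.75,fy=.75)
H=np.zeros((420,910,3),np.uint8);H[:315,:420]=im;H[:,420:910]=a
cv2.imwrite('pics/w3c.png',H[:,:800])
E
```

```text
(no output)
```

View pics/w3c.png

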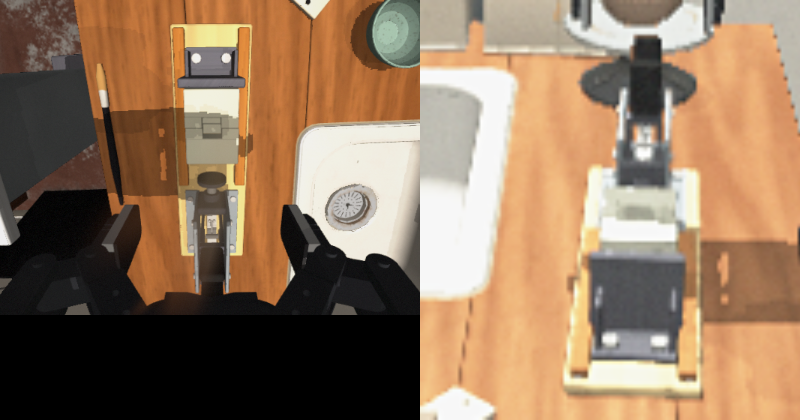

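The loose half stands between the rails against the fixed half (wrist panel around (211,130), notches meeting), with the pad behind it at (212,180). Next I move over the grips and turn 90°.

Call:
jog_arm(dp=[[-0.047,0,0],[-0.047,0,0],[-0.0473,0,0],[0,0,0],[0,0,0],[0,0,0],[0,0,0]], rot=[[0,0,0],[0,0,10],[0,0,0],[0,0,10],[0,0,10],[0,0,10],[0,0,10]], grip=[0.085,0.085,0.085,0.085,0.085,0.085,0.085])

```text
clock: 8.2
tool_pos: [0.4861, -0.1079, 0.2286]
tool_rot: [-2.977, -0.998, 0.003]
ft_force: [0.6, 0.0, -0.1]
finger_gap: 0.0847
grasp_force: 0.0
```

Call:
jog_arm(dp=[[0,0,0],[0,0,0],[0,0,0],[0,0,0],[0,0,0],[0,0,0]], rot=[[0,0,10],[0,0,10],[0,0,10],[0,0,10],[0,0,0],[0,0,0]], grip=[0.085,0.085,0.085,0.085,0.085,0.085])

```text
clock: 8.95
tool_pos: [0.4863, -0.108, 0.2293]
tool_rot: [-3.141, 0.065, 0.002]
ft_force: [-0.3, -0.3, 0.5]
finger_gap: 0.0851
grasp_force: 0.0
```

```bash
python3 - <<'E'
from h import *
np.set_printoptions(precision=4,suppress=True)
from scipy.spatial.transform import Rotation as R
s=state(); print(s['tool_pos'],s['qpos'])
M=R.from_rotvec(s['tool_rot']).as_matrix(); print(M)
print(M.T@(np.array([.4938,-.1092,.128])-s['tool_pos']))
w=grab('wrist','w4.png')
E
```

```text
[ 0.4863 -0.108   0.2293] [-0.3511  0.3242  1.875   0.      0.9436  1.2612]
[[ 0.9991 -0.0415 -0.0011]
 [-0.0415 -0.9991  0.0004]
 [-0.0011 -0.0004 -1.    ]]
[0.0076 0.001  0.1013]
```

View pics/w4.png

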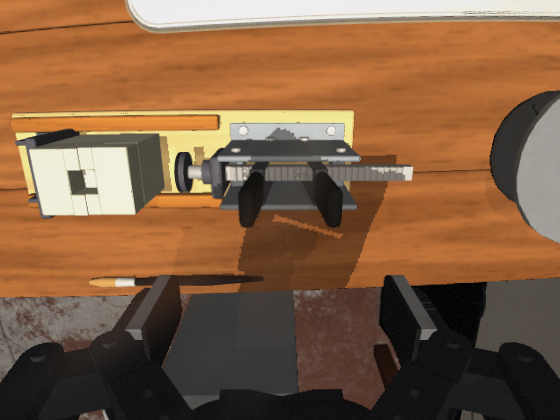

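Wrist view: mould at (90,175), pad at (183,172), toothed bar ending at (412,173), grip tops at about (250,218) and (329,218).

```bash
python3 - <<'E'
from h import *
np.set_printoptions(precision=4,suppress=True)
w=load('wrist')
im=w['pixels']; g=im.mean(2)
for r in (215,219): print(r,np.where(g[r,225:355]<55)[0]+225)
for p in [(250,224),(329,223)]: print('grip top outer',onz(w,p,.157))
for p in [(241,215),(259,215),(322,215),(342,215)]: print('grip edges',onz(w,p,.157))
for p in [(176,170),(190,170)]: print('pad',onz(w,p,.06))
for p in [(160,165),(138,200)]: print('loose back',onz(w,p,.092 if p[1]==200 else .06))
print('bar end',onz(w,(412,173),.06),'base end corner',onz(w,(354,111),.012), onz(w,(13,114),.012))
print('proj head', proj(w,[[.4938,-.1092,.096],[.4938,-.1092,.135],[.4938,-.1092,.157]]))
E
```

```text
215 [239 240 241 242 243 244 245 246 247 248 249 250 251 252 253 254 255 256
 257 321 322 323 324 325 326 327 328 329 330 331 332 333 334 335 336 337
 338 339 340 341]
219 [239 240 241 242 243 244 245 246 247 248 249 250 251 252 253 254 255 324
 325 326 327 328 329 330 331 332 333 334 335 336 337 338 339 340 341]
grip top outer [ 0.4877 -0.0893  0.157 ]
grip top outer [ 0.4863 -0.1382  0.157 ]
grip edges [ 0.4939 -0.0842  0.157 ]
grip edges [ 0.4934 -0.0953  0.157 ]
grip edges [ 0.4918 -0.1339  0.157 ]
grip edges [ 0.4913 -0.1462  0.157 ]
pad [ 0.5018 -0.0177  0.06  ]
pad [ 0.5012 -0.03    0.06  ]
loose back [ 0.5069 -0.0043  0.06  ]
loose back [0.486  0.0065 0.092 ]
bar end [ 0.4905 -0.2231  0.06  ] base end corner [ 0.5411 -0.1804  0.012 ] [0.5556 0.1541 0.012 ]
proj head [[281.5962 185.9412]
 [281.6445 202.05  ]
 [281.6788 213.5229]]
```

Call:
jog_arm(dp=[[0.0068,0.0027,0],[0,0,0.03],[0,0,0.03],[0,0,0.02],[0,0,0.015],[0,0,0.006],[0,0,0],[0,0,0],[0,0,0]], rot=[[0,0,0],[0,0,0],[0,0,0],[0,0,0],[0,0,0],[0,0,0],[0,0,0],[0,0,0],[0,0,0]], grip=[0.085,0.085,0.085,0.085,0.085,0.085,0.085,0.06,0.058], grip_force=20)

```text
clock: 10.12
tool_pos: [0.4937, -0.1116, 0.1298]
tool_rot: [3.14, -0.071, 0.003]
ft_force: [-0.4, -4.6, 3.8]
finger_gap: 0.0581
grasp_force: 2.6
```

```bash
python3 - <<'E'
from h import *
w=grab('wrist','w5.png'); s=state(); print(s['tool_pos'],s['ft_force'],s['finger_gap'],s['grasp_force'])
E
```

```text
[ 0.49371449 -0.11156744  0.1297596 ] [-0.00454519 -4.37621186  4.36284265] 0.05775019284692556 2.5659683182766457
```

View pics/w5.png

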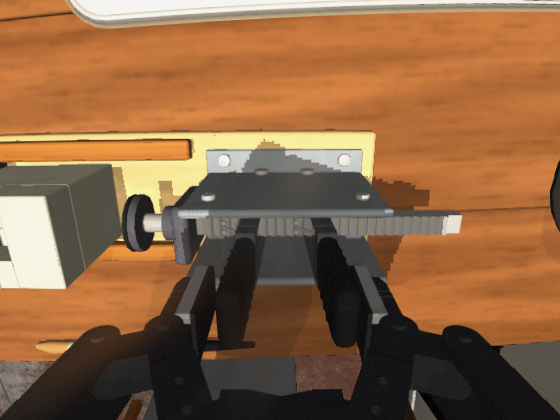

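Ratchet view: pad disc at columns 123–155, white bar end at (453,224), both fingers outside the grips. That was my eleventh picture, one over the limit of 10, so I'll view no more and track the bar end and pad numerically. The y force shows I'm about 1–2 mm off centre, so I'll shift and make the first pump.

Call:
jog_arm(dp=[[0,0.0015,0],[0,0,0],[0,0,0],[0,0,0]], rot=[[0,0,0],[0,0,0],[0,0,0],[0,0,0]], grip=[0.058,0.056,0.054,0.054])

```text
clock: 10.68
tool_pos: [0.4934, -0.1129, 0.1293]
tool_rot: [3.14, -0.071, 0.002]
ft_force: [0.7, -6.4, 5.2]
finger_gap: 0.054
grasp_force: 3.1
```

Call:
jog_arm(dp=[[0,0,0],[0,0,0],[0,0,0],[0,0,0],[0,0,0],[0,0,0]], rot=[[0,0,0],[0,0,0],[0,0,0],[0,0,0],[0,0,0],[0,0,0]], grip=[0.045,0.035,0.025,0.02,0.02,0.02])

```text
clock: 11.42
tool_pos: [0.4936, -0.1138, 0.1297]
tool_rot: [3.139, -0.071, 0.003]
ft_force: [-2.2, -12.7, 8.7]
finger_gap: 0.0221
grasp_force: 20.1
```

```bash
cat > m.py <<'E'
from h import *
np.set_printoptions(precision=4,suppress=True)
w=grab('wrist'); s=state(); im=w['pixels']; hsv=cv2.cvtColor(im,cv2.COLOR_BGR2HSV)
m=((hsv[...,1]<40)&(hsv[...,2]>190)).astype(np.uint8); r=np.zeros_like(m); r[205:245,330:480]=m[205:245,330:480]
n,l,st,ce=cv2.connectedComponentsWithStats(r)
for i in range(1,n):
    if st[i,4]>60: print('white',st[i],onz(w,(st[i,0]+st[i,2],ce[i,1]),.06)[:2])
g=im.max(2); row=g[222:228].mean(0)   # pad disc and jaw plate along the bar's line
print('dark/col',[(int(c),int(row[c])) for c in range(60,210,3)])
print(s['clock'],s['tool_pos'],s['ft_force'],s['finger_gap'],s['grasp_force'])
E
python3 m.py
```

```text
dark/col [(60, 80), (63, 79), (66, 79), (69, 79), (72, 110), (75, 83), (78, 82), (81, 83), (84, 82), (87, 82), (90, 82), (93, 83), (96, 84), (99, 83), (102, 84), (105, 46), (108, 41), (111, 113), (114, 116), (117, 39), (120, 32), (123, 32), (126, 130), (129, 224), (132, 225), (135, 225), (138, 226), (141, 227), (144, 138), (147, 114), (150, 115), (153, 100), (156, 114), (159, 118), (162, 122), (165, 106), (168, 75), (171, 35), (174, 35), (177, 35), (180, 145), (183, 232), (186, 221), (189, 220), (192, 196), (195, 110), (198, 135), (201, 127), (204, 110), (207, 135)]
11.475 [ 0.4936 -0.1138  0.1297] [ -2.8455 -13.171    9.3573] 0.0218464576569338 20.077350936990115
```

Call:
jog_arm(dp=[[0,0.0015,0],[0,0,0],[0,0,0],[0,0,0],[0,0,0],[0,0,0],[0,0,0],[0,0,0]], rot=[[0,0,0],[0,0,0],[0,0,0],[0,0,0],[0,0,0],[0,0,0],[0,0,0],[0,0,0]], grip=[0.022,0.035,0.05,0.062,0.068,0.068,0.068,0.068])

```text
clock: 12.48
tool_pos: [0.493, -0.1139, 0.129]
tool_rot: [-3.141, 0.071, -0.0]
ft_force: [-0.3, 0.8, -0.6]
finger_gap: 0.0677
grasp_force: 0.0
```

```bash
cat > m.py <<'E'
from h import *
import sys
np.set_printoptions(precision=4,suppress=True)
def cols(c):
    im=c['pixels'].astype(int); row=im.max(2)[222:228].mean(0)
    e=[(k,int(row[k]),int(row[k+2])) for k in range(60,205) if abs(row[k+2]-row[k])>45]
    out=[];
    for k in e:
        if not out or k[0]-out[-1][0]>2: out.append(k)
    return [(k+1,a,b,round(float(onz(c,(k+1,225),.06)[1])*1000,1)) for k,a,b in out]
w=load('wrist'); s=state()
w=grab('wrist'); print('y mm',cols(w))
hsv=cv2.cvtColor(w['pixels'],cv2.COLOR_BGR2HSV); mm=((hsv[...,1]<60)&(hsv[...,2]>170))[212:240,370:480]
ys,xs=np.where(mm); print('bar end cols',(xs.min()+370,xs.max()+370,round(float(onz(w,(xs.max()+370,225),.06)[1])*1000,1)) if len(xs) else None)
print(s['clock'],s['tool_pos'],s['ft_force'],s['finger_gap'],s['grasp_force'])
E
python3 - <<'E'
import numpy as np,cv2
E
cp pics/wrist.npz pics/sq1.npz; python3 m.py; python3 -c "
from h import *
import runpy
" ; python3 - <<'E'
import cv2
im=cv2.imread('pics/w5.png').astype(int); row=im.max(2)[222:228].mean(0)
print('before',[(c,int(row[c])) for c in range(111,206,3)])
E
```

```text
y mm [(107, 45, 110, -7.0), (115, 118, 38, -12.1), (124, 32, 120, -17.8), (127, 137, 221, -19.7), (142, 227, 154, -29.1), (178, 39, 145, -51.5), (181, 145, 232, -53.4), (187, 217, 136, -57.1)]
bar end cols (np.int64(442), np.int64(444), -215.0)
12.475 [ 0.493  -0.1139  0.129 ] [-0.2626  0.8354 -0.6266] 0.06771655290489653 0.0
before [(111, 82), (114, 83), (117, 82), (120, 118), (123, 46), (126, 55), (129, 114), (132, 119), (135, 31), (138, 31), (141, 32), (144, 198), (147, 224), (150, 225), (153, 226), (156, 227), (159, 226), (162, 120), (165, 116), (168, 117), (171, 96), (174, 110), (177, 118), (180, 121), (183, 106), (186, 91), (189, 36), (192, 36), (195, 42), (198, 145), (201, 144), (204, 135)]
```

Call:
jog_arm(dp=[[0,0,0],[0,0,0],[0,0,0],[0,0,0],[0,0,0],[0,0,0],[0,0,0],[0,0,0],[0,0,0],[0,0,0]], rot=[[0,0,0],[0,0,0],[0,0,0],[0,0,0],[0,0,0],[0,0,0],[0,0,0],[0,0,0],[0,0,0],[0,0,0]], grip=[0.055,0.04,0.025,0.021,0.021,0.035,0.05,0.065,0.068,0.068])

```text
clock: 13.78
tool_pos: [0.493, -0.114, 0.129]
tool_rot: [3.141, -0.071, 0.0]
ft_force: [-0.3, 0.3, -0.1]
finger_gap: 0.0681
grasp_force: 0.0
```

```bash
python3 m.py
```

```text
y mm [(89, 46, 111, 4.5), (97, 111, 33, -0.7), (106, 32, 78, -6.5), (124, 226, 143, -17.9), (160, 34, 136, -40.5), (173, 217, 168, -48.5), (176, 137, 186, -50.4), (183, 208, 136, -54.7), (186, 146, 211, -56.6)]
bar end cols None
13.775 [ 0.493 -0.114  0.129] [-0.2835  0.3436 -0.1026] 0.06807172683313928 0.0
```

```bash
python3 - <<'E'
from h import *
np.set_printoptions(precision=4,suppress=True)
for f in ('sq1','wrist'):
    c=dict(np.load(f'pics/{f}.npz')); im=c['pixels'].astype(int).max(2)
    for r in (225,250,262): print(f,r,im[r-1:r+2,30:130].mean(0).astype(int)[::2].tolist())
    print([(k,onz(c,(k,250),.092)[1].round(4), onz(c,(k,250),.057)[1].round(4), onz(c,(k,250),.075)[1].round(4)) for k in (70,75,87,105)])
E
```

```text
sq1 225 [246, 246, 246, 246, 246, 246, 246, 246, 215, 100, 82, 81, 81, 81, 81, 80, 80, 78, 79, 78, 78, 119, 83, 83, 83, 82, 84, 82, 83, 81, 82, 83, 84, 84, 83, 84, 84, 51, 46, 41, 112, 115, 118, 96, 32, 31, 32, 32, 131, 221]
sq1 250 [246, 246, 246, 246, 246, 246, 246, 246, 246, 246, 245, 216, 94, 81, 80, 80, 80, 81, 79, 80, 79, 78, 78, 83, 97, 82, 82, 78, 82, 83, 82, 82, 84, 82, 83, 92, 169, 223, 225, 226, 232, 200, 120, 69, 90, 100, 90, 82, 78, 109]
sq1 262 [246, 246, 246, 246, 246, 246, 246, 246, 246, 246, 246, 246, 204, 140, 81, 79, 81, 80, 80, 79, 78, 77, 78, 79, 79, 116, 82, 83, 84, 100, 159, 187, 188, 187, 188, 189, 188, 190, 191, 190, 189, 190, 189, 189, 190, 188, 187, 187, 185, 187]
[(70, np.float64(-0.0005), np.float64(0.0235), np.float64(0.0112)), (75, np.float64(-0.0033), np.float64(0.0201), np.float64(0.0081)), (87, np.float64(-0.01), np.float64(0.012), np.float64(0.0007)), (105, np.float64(-0.0201), np.float64(-0.0001), np.float64(-0.0104))]
wrist 225 [246, 246, 246, 247, 247, 247, 246, 238, 157, 81, 80, 82, 79, 81, 81, 80, 80, 79, 80, 80, 79, 97, 83, 84, 82, 83, 83, 65,
[... 159 characters left out ...]
 247, 202, 158, 80, 79, 81, 81, 82, 81, 79, 80, 80, 80, 77, 104, 83, 83, 83, 82, 82, 83, 84, 84, 80, 62, 56, 122, 136, 129, 124, 125, 157, 197, 218, 235, 235, 235, 235, 235, 235, 234]
wrist 262 [246, 246, 246, 247, 246, 246, 246, 246, 246, 247, 246, 245, 196, 94, 82, 81, 81, 80, 78, 78, 79, 79, 79, 79, 83, 96, 84, 83, 92, 146, 185, 188, 187, 189, 189, 189, 191, 192, 193, 192, 191, 190, 190, 190, 191, 190, 188, 188, 187, 187]
[(70, np.float64(-0.0009), np.float64(0.0232), np.float64(0.0108)), (75, np.float64(-0.0038), np.float64(0.0197), np.float64(0.0077)), (87, np.float64(-0.0105), np.float64(0.0116), np.float64(0.0002)), (105, np.float64(-0.0205), np.float64(-0.0004), np.float64(-0.0108))]
```

```bash
python3 - <<'E'
from h import *
np.set_printoptions(precision=1,suppress=True)
c=load('wrist')
t=np.linspace(0,2*np.pi,240)
a=np.array([.043,.999,0]);b=np.array([.999,-.043,0])
for d in (.012,.008,.004,0,-.004):
    x0=np.array([.4985+.043*d, d, .057]); P=x0+np.outer(np.cos(t),b)*.018+np.outer(np.sin(t),[0,0,.018])
    q=proj(c,P); 
    print(d,'disc cols/rows',q.min(0),q.max(0),'at row225 cols',q[np.abs(q[:,1]-225)<2.0][:,0])
print('back top edge y=.0105', proj(c,[[.4985+.02,.0105,.092],[.4985,.0105,.092],[.4985-.02,.0105,.092]]))
im=c['pixels'].astype(int).max(2); col=im[190:275,88:94].mean(1).astype(int); print(col[::3].tolist())
E
```

```text
0.012 disc cols/rows [ 63.3 196.1] [ 94.7 253.3] at row225 cols [63.3 63.3 63.3 63.3 63.3 94.6 94.7 94.7 94.7 94.7]
0.008 disc cols/rows [ 69.8 196. ] [100.4 253.4] at row225 cols [ 69.8  69.8  69.8  69.8  69.8 100.3 100.4 100.4 100.4 100.4]
0.004 disc cols/rows [ 76.4 196. ] [106.1 253.4] at row225 cols [ 76.4  76.4  76.4  76.4  76.4 106.  106.1 106.1 106.1 106.1]
0 disc cols/rows [ 83. 196.] [111.8 253.4] at row225 cols [ 83.   83.   83.   83.   83.  111.8 111.8 111.8 111.8 111.8]
-0.004 disc cols/rows [ 89.6 195.9] [117.6 253.5] at row225 cols [ 89.7  89.7  89.6  89.6  89.7 117.5 117.5 117.6 117.6 117.6]
back top edge y=.0105 [[ 40.2 215.1]
 [ 49.8 249.6]
 [ 59.1 281.9]]
[82, 83, 76, 55, 44, 46, 56, 68, 79, 84, 89, 91, 95, 88, 82, 72, 67, 54, 51, 68, 83, 83, 85, 127, 182, 185, 174, 170, 182]
```

Call:
jog_arm(dp=[[0,0,0],[0,0,0],[0,0,0],[0,0,0],[0,0,0],[0,0,0],[0,0,0],[0,0,0],[0,0,0],[0,0,0]], rot=[[0,0,0],[0,0,0],[0,0,0],[0,0,0],[0,0,0],[0,0,0],[0,0,0],[0,0,0],[0,0,0],[0,0,0]], grip=[0.055,0.04,0.025,0.021,0.021,0.035,0.05,0.065,0.068,0.068])

```text
clock: 15.08
tool_pos: [0.493, -0.114, 0.129]
tool_rot: [3.141, -0.071, 0.0]
ft_force: [0.6, -0.4, -0.0]
finger_gap: 0.0683
grasp_force: 0.0
```

```bash
cat > m2.py <<'E'
from h import *
w=grab('wrist'); s=state(); row=w['pixels'].astype(int).max(2)[223:228].mean(0)
c=np.arange(560)
loose=np.where(row[:90]>160)[0].max()
rod=np.where(row[60:150]>180)[0]+60
pl=rod.max(); disc=rod.min()
print('loose edge',loose,'disc back',disc,'plate',pl,'rod px',pl-disc, row[56:150:2].astype(int).tolist())
print(s['clock'],s['tool_pos'].round(4),s['ft_force'].round(1),round(s['finger_gap'],4),round(s['grasp_force'],1))
E
python3 m2.py
```

```text
loose edge 45 disc back 93 plate 149 rod px 56 [82, 81, 79, 79, 79, 79, 32, 28, 63, 111, 114, 116, 66, 31, 31, 32, 32, 43, 156, 223, 223, 223, 224, 224, 224, 225, 116, 116, 115, 101, 113, 118, 120, 122, 118, 104, 86, 51, 34, 34, 35, 34, 34, 58, 144, 180, 228]
15.125 [ 0.493 -0.114  0.129] [ 0.8 -0.1  0.1] 0.068 0.0
```

Call:
jog_arm(dp=[[0,0,0],[0,0,0],[0,0,0],[0,0,0],[0,0,0],[0,0,0]], rot=[[0,0,0],[0,0,0],[0,0,0],[0,0,0],[0,0,0],[0,0,0]], grip=[0.058,0.05,0.045,0.04,0.04,0.04])

```text
clock: 15.88
tool_pos: [0.4933, -0.114, 0.1294]
tool_rot: [3.141, -0.071, 0.002]
ft_force: [-0.1, 1.7, 6.5]
finger_gap: 0.0399
grasp_force: 5.5
```

```bash
python3 m2.py
```

```text
loose edge 46 disc back 93 plate 148 rod px 55 [81, 81, 78, 79, 79, 79, 38, 29, 42, 112, 113, 114, 81, 31, 29, 32, 33, 39, 138, 222, 223, 223, 128, 114, 114, 99, 115, 118, 120, 121, 111, 101, 81, 49, 33, 33, 34, 34, 34, 39, 146, 231, 230, 220, 220, 218, 183]
15.925 [ 0.4933 -0.114   0.1294] [-0.1  0.8  7.5] 0.0401 5.5
```

Call:
jog_arm(dp=[[0,0,0],[0,0,0],[0,0,0],[0,0,0],[0,0,0]], rot=[[0,0,0],[0,0,0],[0,0,0],[0,0,0],[0,0,0]], grip=[0.036,0.032,0.028,0.026,0.026])

```text
clock: 16.55
tool_pos: [0.4934, -0.114, 0.1298]
tool_rot: [3.14, -0.071, 0.003]
ft_force: [-1.2, 1.5, 11.9]
finger_gap: 0.0258
grasp_force: 7.8
```

```bash
python3 m2.py
```

```text
loose edge 46 disc back 131 plate 149 rod px 18 [80, 81, 79, 79, 79, 79, 44, 28, 29, 110, 111, 113, 91, 31, 31, 31, 32, 34, 131, 125, 114, 112, 102, 115, 117, 120, 121, 113, 98, 75, 43, 33, 34, 34, 35, 34, 33, 133, 230, 230, 220, 221, 217, 185, 136, 208, 219]
16.6 [ 0.4934 -0.1141  0.1298] [-1.   2.2 11.1] 0.0261 7.8
```

Call:
jog_arm(dp=[[0,0,0],[0,0,0],[0,0,0],[0,0,0],[0,0,0],[0,0,0]], rot=[[0,0,0],[0,0,0],[0,0,0],[0,0,0],[0,0,0],[0,0,0]], grip=[0.025,0.024,0.024,0.024,0.024,0.024])

```text
clock: 17.35
tool_pos: [0.4934, -0.114, 0.1298]
tool_rot: [3.14, -0.071, 0.003]
ft_force: [-1.0, 1.4, 12.5]
finger_gap: 0.0239
grasp_force: 8.2
```

```bash
python3 m2.py
```

```text
loose edge 46 disc back 132 plate 149 rod px 17 [80, 81, 79, 78, 79, 79, 45, 28, 30, 111, 112, 114, 92, 30, 30, 32, 32, 33, 126, 115, 114, 105, 103, 116, 119, 120, 117, 100, 91, 57, 34, 35, 34, 34, 34, 33, 117, 134, 230, 226, 220, 220, 213, 143, 158, 221, 218]
17.4 [ 0.4934 -0.114   0.1298] [-1.   1.7 12.8] 0.0243 8.2
```

```bash
python3 -c "
from plant import hand_in
print(hand_in())"
```

```text
the job is handed in; nothing more can be done
None
```

I handed the job in with the mould shut under the pad at an estimated 10–12 N and the grips still held squeezed; `hand_in()` returned no verdict, and I viewed 11 pictures, one over the limit of 10.

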